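# Hang the ear defenders on the rack and lock them in

### The job

Take the ear defenders standing on the welding table and gently hang them astride the rack's rail, in the free bay between the keeper housing and the pair that already hangs there. Once they hang by themselves, slide the sprung keeper out over them by its black knob and park the knob in the holding notch, so that the keeper stays out when you let go. Leave the other pair and the things on the table where they are.

Things in the scene. Friction and masses are not known exactly. Their poses are not given: they have to be found in the camera images.
- ears: Ear defenders to hang, standing on their two cups, any yaw; a stiff inverted U, 0.2 to 0.4 kg. Origin: centre of underside; z up; x from cup to cup. Grey cups 35 (x) by 60 (y) by 75 (z) mm, inner faces 90 mm apart, 168 mm over all; arms rise to a flat black band 24 mm wide (y), 125 to 130 mm up, flat for 80 mm along x. Hung, the cups' bottoms are 32 mm above the table.
- cushion (a point): Middle of the grey crown cushion on top of the ear defenders' band, to grip them by: a stiff block 50 (x) by 36 (y) by 36 (z) mm, 130 to 166 mm above their origin; this point is at 148 mm. Best gripped from above across its 36 mm. Fingertips lower than the band's underside (125 mm) would strike the rail when hanging it.
- rack: Hanging rack, fixed. Origin on the table under the rail; y along the rail towards the keeper housing, x across it (away from the robot at yaw 0). Steel rail 24 mm wide and high, top 157 mm up, from y = -220 (end post, 185 mm high) to y = 0. Grey housing y = 0 to 205, 70 mm wide, 174 to 230 mm up, on a column. Hung well, the ear defenders' x is parallel to the rack's x, either way round.
- rail_bay (a point): Point of the rack: middle of the rail's top in the free bay, at rack x = 0, y = -65, z = 157 mm. The free bay is about y = -20 to -130 mm.
- notch (a point): Point of the rack: where the knob's axis stands when parked in the holding notch, at the cover's top, rack (-18, 55, 230) mm. The cover has an L-shaped slot: the long leg runs along rack y at x = 0, and at its -y end the notch opens towards -x (robot's side).
- knob_top (a point): Top centre of the keeper's knob, an upright black cylinder 24 mm in diameter, 236 to 300 mm above the table, standing over the slot in the housing's cover; a thinner shank goes down through the slot. Moves with the keeper; at rest at rack (0, 160, 300) mm.
- keeper (a joint): Keeper travel in m: 0 = drawn back by its spring, grows as the knob moves along rack -y, stop at 0.125. An aluminium strip 30 mm wide, 208 to 216 mm up, flush with the housing's end at 0; out, it passes 10 mm over the hung cushion. Spring 3 N at 0, 8 N out; it flies back if let go outside the notch. The knob enters the notch beyond 0.106; parked it rests at 0.105.
- knob_side (a joint): Knob's sideways shift in m along rack -x: 0 = in the long slot, 0.018 = fully home in the notch. 1.5 N friction, no spring. The slot's edge stops it below 2 mm until the keeper's travel is over 0.106; let go at less than 0.010 it slips out.
- spare: The other pair of ear defenders, same shape, already hanging on the rail near the end post; origin as for the first pair. Leave it hanging.
- can: Spray can, aluminium, 60 mm in diameter, about 190 mm high, standing; origin at the centre of its underside. Leave alone.
- clamp: Small dark steel C-clamp lying flat, 125 by 80 mm, 22 mm high; origin at its middle on the table. Leave alone.
- tube: Steel tube offcut standing on end, 60 mm in diameter, 80 mm high; origin at the centre of its underside. Leave alone.
There are look-alikes about, which are no part of the job. What is shaped like the ears but pink or yellow is not meant.

How it is judged:
On the way, in this order (a step that is already met when the one before it is completed fails the run):
1. the ear defenders hang astride the rail in the free bay, let go, the keeper still drawn back (z of ears in the frame of rack between 0.024 and 0.042 m and x of ears in the frame of rack between -0.03 and 0.03 m and y of ears in the frame of rack between -0.105 and -0.02 m and angle between the x axis of ears and the x axis of rack, either way round below 0.35 rad and angle between ears's own z axis and vertical below 0.2 rad and contact force between ears and the fingers below 0.1 N and value of joint keeper below 0.03 m), for 0.2 s.
2. the keeper is pushed out over them and its knob parked in the notch, let go (value of joint keeper above 0.1 m and value of joint knob_side above 0.01 m and contact force between the fingers and rack below 0.1 N), for 0.3 s.
At the end, for the whole second after the job is handed in: Ear defenders hang still and upright with the band on the rail, within 30 mm of its line, 20 to 105 mm from the housing, squared within 0.35 rad; keeper out over 100 mm, its knob over 10 mm into the notch; all let go; the other pair and the table things within 30 mm of where they were (all of step 2 and z of ears in the frame of rack between 0.024 and 0.042 m and x of ears in the frame of rack between -0.03 and 0.03 m and y of ears in the frame of rack between -0.105 and -0.02 m and angle between the x axis of ears and the x axis of rack, either way round below 0.35 rad and angle between ears's own z axis and vertical below 0.2 rad and contact force between ears and the fingers below 0.1 N and linear speed of ears below 0.05 m/s and velocity of joint keeper below 0.02 m/s and distance of each of can, clamp, tube, spare from where it was at the start of the episode below 0.03 m); the robot touches nothing.
It fails at once if the spray can shifted by 30 mm or more (distance of can from where it was at the start of the episode above 0.03 m).
It fails at once if the C-clamp shifted by 30 mm or more (distance of clamp from where it was at the start of the episode above 0.03 m).
It fails at once if the tube offcut shifted by 30 mm or more (distance of tube from where it was at the start of the episode above 0.03 m).
It fails at once if the ear defenders already hanging shifted by 30 mm or more (distance of spare from where it was at the start of the episode above 0.03 m).
It fails at once if the ear defenders are dropped or rammed onto the rack (over 60 N) (contact force between ears and rack above 60 N).
It also fails if it takes over 58 s, if anything falls off the work surface, if the arm or the gripper's body presses on something with over 40 N, if the wrist force passes 120 N, or if a joint passes its speed limit or range.

### The arm

A 6-joint arm with a two-finger parallel gripper is mounted at the origin on the work surface. World frame = base frame: x ahead of the robot, y to its left, z up, the work surface at z = 0. Lengths are in m, angles in rad, forces in N, time in s.
With the tool pointing down it reaches from about 0.3 to 1 m from the base axis. Payload 5.1 kg.
Tool frame: the origin (TCP) lies midway between the tips of the shut fingers; the grasp point (between the pads) lies 19 mm behind it (ctrl.pinch_z is the distance from the TCP to the grasp point, in m); z points along the fingers, y is the direction in which the jaws open and shut (so a half turn about z gives the same grasp; the last joint's range is limited). The gripper opens to 95 mm and grips with 3 to 60 N. Pads are 20 mm wide; open, the fingers measure 119 mm over their backs; the gripper's body (75 mm by 180 mm) begins 59 mm behind the grasp point.
Start: joints at [-1.41, 0.124, 1.65, -0, 1.367, -0.083], TCP at [0.157, -0.631, 0.215] pointing down, gripper open.
Joint ranges: [-2.61, 2.61], [-1.02, 2.33], [0.03, 2.71], [-1.35, 4.49], [0.32, 2.68], [-2.91, 2.91]. Speed limits (rad/s): [2.57, 2.57, 3.14, 3.14, 3.14, 3.14].

### API

Orientations are given as a unit quaternion [w, x, y, z].
In Python, from plant import ctrl gives the robot as it stands.
- The arm moves only by the shell command python3 -m jog 'ROWS' [FORCE]. ROWS is JSON, a list of rows, each a list of 7 numbers: the shift along the tool's x, y, z in cm, then the turn, a rotation vector about the tool's x, y, z in degrees, then the finger opening in cm, from 0 to 9.51. A call has 1 to 5 rows; each row shifts and turns the commanded pose from where the row before left it, along the tool's axes as they then stand; what a row does not reach is not made up. A row lasts 1/8 s, in which the tool goes at most 62.5 mm and 10.7 degrees, less where a joint would pass 70% of its speed; a pose out of reach is approached as far as the arm can. A call with a gripper value outside its range is refused whole. The fingers move at their own pace and stop on an object; FORCE is the grip in N (left out, the last holds). Time passes only in rows, so rows that do not move let the fingers close. It gives the time, the measured TCP pose, the force and the opening at its end, in the units of the state.
- ctrl.read_state(): the state, without advancing time (a new reading comes with each control period).
- ctrl.snapshot(name): name is "scene" or "top" or "wrist"; returns the picture (400x640x3 uint8, blue, green, red); there is no depth.
- ctrl.camera_info(name): a dict with "fx", "fy", "cx", "cy" (pixels), "R" (3x3) and "t" (3): a world point X has camera coordinates R X + t. Camera axes: x right, y down, z forward; pixel columns grow to the right and rows downward; lengths in m; the calibration is good to about 2 mm. A picture is of the moment at which its call begins: read the wrist's pose just before it. camera_info takes no time and is no camera call; for the wrist camera it gives the pose at the moment of the call.
- ctrl.close_job(): hands the job in, once; it reports no verdict.
The state is a dict: "t": time; "joint_pos": joint angles; "joint_velocities": joint speeds; "joint_torque": joint torques, N m; "position": TCP position; "ee_rot": TCP orientation; "force": force on the tool from outside, world axes, zero at the start; "ft_torque": the same for the moment, N m; "gripper_width": finger opening in m.
Only numpy, scipy, OpenCV 4.12 (cv2) and the standard library are available. Lean on these libraries where they do the work, as an engineer would, in place of code of your own. Each camera call takes 0.05 s, during which the arm holds its last target.

## Working session

There is one attempt and no reset: what is moved stays moved. The work goes in short steps, Python scripts to look and compute and a shell command to move; the robot and the scene stay as the last step left them, time stands still between calls to the robot, and variables do not carry over. Pictures are saved under pics/ and viewed, and the job is handed in when it is done.

```bash
ls; mkdir -p pics; python3 - <<'E'
from plant import ctrl
import cv2,json
print(ctrl.read_state())
for n in("scene","top","wrist"):
    cv2.imwrite(f"pics/{n}0.png",ctrl.snapshot(n)); print(n,ctrl.camera_info(n))
E
```

```text
pics
{'t': 0.0, 'joint_pos': array([-1.40964236e+00,  1.24491901e-01,  1.65164169e+00, -2.81182247e-05,
        1.36748787e+00, -8.25576672e-02]), 'joint_velocities': array([-0.00023453,  0.00041207,  0.00135923, -0.00023985,  0.00180637,
        0.00072273]), 'joint_torque': array([ 2.76138894e-05, -4.17607534e+01, -3.59926486e+01,  7.75625417e-02,
        4.92920168e-02, -1.87221854e-04]), 'position': array([ 0.15673862, -0.63017236,  0.21341469]), 'ee_rot': array([-1.01308045e-03,  9.92583905e-01,  1.21557239e-01, -5.36099932e-05]), 'force': array([-0.51184019, -0.10719007,  0.10343356]), 'ft_torque': array([ 0.02151347, -0.02380289, -0.00607401]), 'gripper_width': 0.09547469289565513}
scene {'fx': 442.0427722169562, 'fy': 442.0427722169562, 'cx': 314.26086624914075, 'cy': 199.9290382888063, 'R': array([[-0.57555224,  0.81755099, -0.01870811],
       [ 0.61063115,  0.41443983, -0.67481052],
       [-0.54393862, -0.39981246, -0.73775387]]), 't': array([ 0.27245084, -0.1376254 ,  1.60369241])}
top {'fx': 389.5955225982351, 'fy': 389.5955225982351, 'cx': 320.96130413513083, 'cy': 201.62532308761598, 'R': array([[ 2.79870089e-03, -9.99812556e-01, -1.91577464e-02],
       [-9.91046796e-01, -2.15841397e-04, -1.33514797e-01],
       [ 1.33485635e-01,  1.93598912e-02, -9.90861635e-01]]), 't': array([-5.53679906e-04,  4.97924448e-01,  1.25098463e+00])}
wrist {'fx': 306.7398175610406, 'fy': 306.7398175610406, 'cx': 320.5150598860745, 'cy': 203.33743572431297, 'R': array([[ 0.24058571, -0.97062679, -0.00146411],
       [-0.93065829, -0.23110675,  0.28366322],
       [-0.27566949, -0.06688273, -0.95892285]]), 't': array([-0.64909477, -0.03079742,  0.39085193])}
```

View pics/scene0.png

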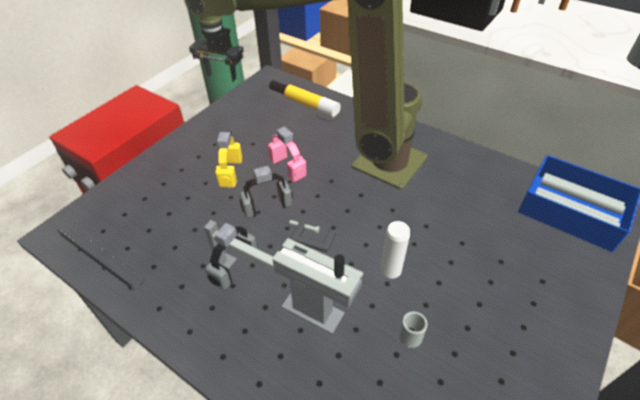

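View pics/top0.png

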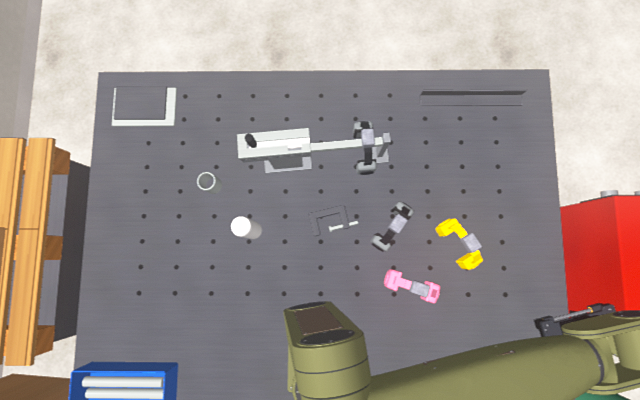

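View pics/wrist0.png

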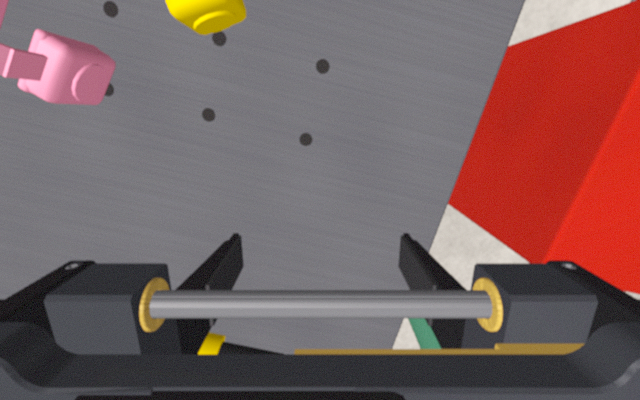

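Candidates in the top view: grey/black pair at (398,225), pink at (415,288), yellow at (460,243), and the pair already hanging on the rail at (367,148). By the description I choose the grey/black pair standing at (398,225), which is scene (263,175).

```bash
python3 - <<'E'
import cv2,numpy as np
t=cv2.imread('pics/top0.png'); s=cv2.imread('pics/scene0.png')
a=cv2.resize(t[190:270,350:450],None,fx=4,fy=4,interpolation=cv2.INTER_CUBIC)
b=cv2.resize(s[150:230,220:320],None,fx=4,fy=4,interpolation=cv2.INTER_CUBIC)
cv2.imwrite('pics/c1.png',np.hstack([a,b]))
a=cv2.resize(t[115:185,230:400],None,fx=4.7,fy=4.7,interpolation=cv2.INTER_CUBIC)
cv2.imwrite('pics/c2.png',a)
a=cv2.resize(s[210:335,195:370],None,fx=4.5,fy=4.5,interpolation=cv2.INTER_CUBIC)
cv2.imwrite('pics/c3.png',a)
E
```

```text
(no output)
```

View pics/c1.png

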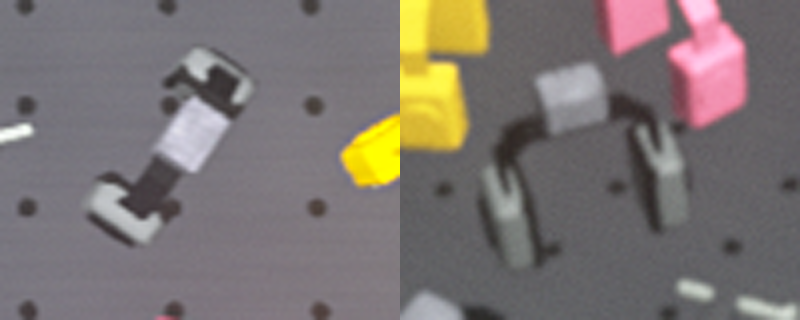

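View pics/c2.png

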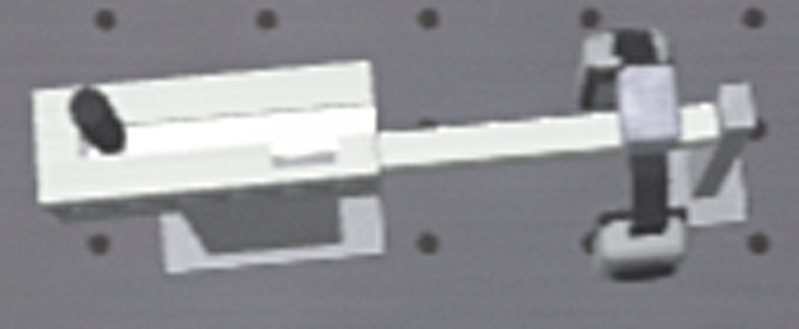

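View pics/c3.png

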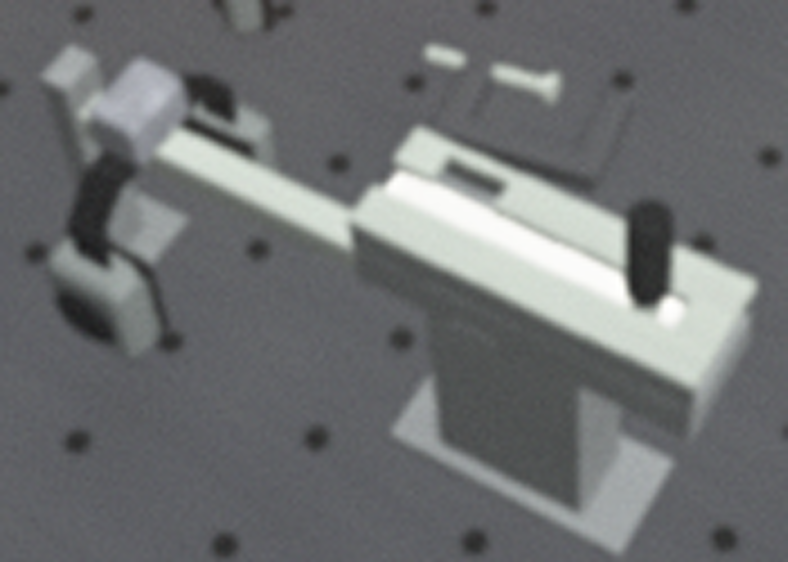

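The crop confirms it: grey cups, black band and a grey cushion, standing. The cushion is at about top (399,224). Rack housing top corners in the top view are about (237,134), (309,128), (311,151) and (239,158).

```bash
cat > h.py <<'E'
import cv2,numpy as np
from plant import ctrl
def ray(ci,px,z):
    R=np.array(ci['R']);t=np.array(ci['t']);c=-R.T@t
    d=R.T@np.array([(px[0]-ci['cx'])/ci['fx'],(px[1]-ci['cy'])/ci['fy'],1])
    return c+d*(z-c[2])/d[2]
def tri(obs):
    A=[];b=[]
    for ci,px in obs:
        R=np.array(ci['R']);t=np.array(ci['t']);c=-R.T@t
        d=R.T@np.array([(px[0]-ci['cx'])/ci['fx'],(px[1]-ci['cy'])/ci['fy'],1]);d/=np.linalg.norm(d)
        P=np.eye(3)-np.outer(d,d);A.append(P);b.append(P@c)
    return np.linalg.lstsq(np.vstack(A),np.hstack(b),rcond=None)[0]
def proj(ci,X):
    p=np.array(ci['R'])@X+np.array(ci['t']);return np.array([ci['fx']*p[0]/p[2]+ci['cx'],ci['fy']*p[1]/p[2]+ci['cy']])
E
python3 - <<'E'
from h import *
T=ctrl.camera_info('top');S=ctrl.camera_info('scene')
t=cv2.imread('pics/top0.png');s=cv2.imread('pics/scene0.png')
f=lambda x,y:(230+x/4.7-.4,115+y/4.7-.4)
C=[ray(T,f(*p),.23) for p in [(33,92),(370,62),(378,170),(42,202)]]
for c in C:print('corner',c.round(4))
print('rail',[ray(T,f(*p),.157).round(4) for p in [(385,150),(620,131),(718,121)]])
g=lambda x,y:(195+x/4.5-.4,210+y/4.5-.4)
for p in [(420,128),(755,285),(692,388),(352,218)]:print('S corner',ray(S,g(*p),.23).round(4))
print('knob S',ray(S,g(650,212),.3).round(4),'T',ray(T,f(86,97),.3).round(4))
# cushion masks
for nm,im,ci,box in(('T',t,T,(380,205,420,245)),('S',s,S,(250,160,278,186))):
    x0,y0,x1,y1=box;c=im[y0:y1,x0:x1].astype(int)
    m=((c[...,0]-c[...,1]>8)&(c[...,2]>c[...,1]-3)&(c.min(2)>110 if nm=='T' else c.min(2)>95)).astype(np.uint8)
    n,l,st,ce=cv2.connectedComponentsWithStats(m);k=1+np.argmax(st[1:,4])
    ys,xs=np.nonzero(l==k);r=cv2.minAreaRect(np.c_[xs+x0,ys+y0].astype(np.float32))
    print(nm,st[k,4],r, 'box',[ray(ci,q,.166).round(4) for q in cv2.boxPoints(r)], 'c',ray(ci,r[0],.166),ray(ci,r[0],.15))
# cups top centres
h=lambda x,y:(350+x/4-.4,190+y/4-.4)
print('cups',[ray(T,h(*p),.075).round(4) for p in [(212,78),(125,213)]])
print('spare',[ray(T,f(*p),.198).round(4) for p in [(618,68),(673,66),(678,137),(623,142)]])
E
```

```text
corner [0.6665 0.2387 0.23  ]
corner [0.6847 0.0331 0.23  ]
corner [0.6171 0.0278 0.23  ]
corner [0.5977 0.231  0.23  ]
rail [array([0.6501, 0.0269, 0.157 ]), array([ 0.6623, -0.1247,  0.157 ]), array([ 0.6688, -0.1879,  0.157 ])]
S corner [0.6156 0.0261 0.23  ]
S corner [0.599  0.2291 0.23  ]
S corner [0.6677 0.2343 0.23  ]
S corner [0.6833 0.0327 0.23  ]
knob S [0.6336 0.1857 0.3   ] T [0.6413 0.1911 0.3   ]
T 259 ((393.8189697265625, 223.42242431640625), (21.796871185302734, 21.402952194213867), 23.198591232299805) box [array([ 0.3996, -0.1737,  0.166 ]), array([ 0.4574, -0.1993,  0.166 ]), array([ 0.4322, -0.2572,  0.166 ]), array([ 0.3748, -0.2313,  0.166 ])] c [ 0.41587071 -0.21539687  0.166     ] [ 0.4171253  -0.21807376  0.15      ]
S 18 ((275.0, 161.5), (3.0, 4.0), 90.0) box [array([ 0.3623, -0.2316,  0.166 ]), array([ 0.3554, -0.2212,  0.166 ]), array([ 0.3661, -0.2127,  0.166 ]), array([ 0.3731, -0.2229,  0.166 ])] c [ 0.36423632 -0.22207213  0.166     ] [ 0.35134272 -0.23408119  0.15      ]
cups [array([ 0.4685, -0.2593,  0.075 ]), array([ 0.362 , -0.1888,  0.075 ])]
spare [array([ 0.6909, -0.1203,  0.198 ]), array([ 0.6921, -0.1547,  0.198 ]), array([ 0.6464, -0.1571,  0.198 ]), array([ 0.6433, -0.1229,  0.198 ])]
```

Rack: origin ≈ (0.650, 0.030), yaw ≈ 5°. Ears: ≈ (0.415, -0.224), x-axis at ≈ -33°. Next I move above them to look closer with the wrist camera.

```bash
python3 -m jog '[[0,0,-4.5,0,0,0,9.5],[0,0,-4.5,0,0,0,9.5],[3.5,-3.3,0,0,0,0,9.5],[3.5,-3.3,0,0,0,0,9.5],[3.5,-3.3,0,0,0,0,9.5]]' && python3 -m jog '[[3.5,-3.3,0,0,0,0,9.5],[3.5,-3.3,0,0,0,0,9.5],[3.5,-3.3,0,0,0,0,9.5],[3.5,-3.3,0,0,0,0,9.5],[3.5,-3.3,0,0,0,0,9.5]]' && python3 -m jog '[[3.5,-3.3,0,0,0,9.5,9.5],[3.5,-3.3,0,0,0,9.5,9.5],[0,0,0,0,0,9.5,9.5],[0,0,0,0,0,9.5,9.5],[0,0,0,0,0,9.5,9.5]]'
```

```text
t: 0.78
position: [0.2354, -0.508, 0.3043]
ee_rot: [-0.0, 0.993, 0.121, 0.0]
force: [-0.3, 0.3, -0.0]
gripper_width: 0.0949
t: 1.4
position: [0.3653, -0.3055, 0.3044]
ee_rot: [-0.0, 0.993, 0.121, -0.0]
force: [1.3, -0.2, 0.4]
gripper_width: 0.0951
t: 2.02
position: [0.4231, -0.2305, 0.3042]
ee_rot: [-0.0, 0.957, -0.291, -0.0]
force: [-0.2, -0.7, 0.9]
gripper_width: 0.095
```

```bash
python3 - <<'E'
from h import *
import pickle
ci=ctrl.camera_info('wrist');im=ctrl.snapshot('wrist');cv2.imwrite('pics/w1.png',im)
pickle.dump(ci,open('w1.pkl','wb'))
st=ctrl.read_state();print(st['position'],st['ee_rot'],st['t'])
E
```

```text
[ 0.42307434 -0.2306257   0.30423296] [-5.23916058e-05  9.56267195e-01 -2.92494321e-01 -3.47150258e-04] 2.075
```

View pics/w1.png

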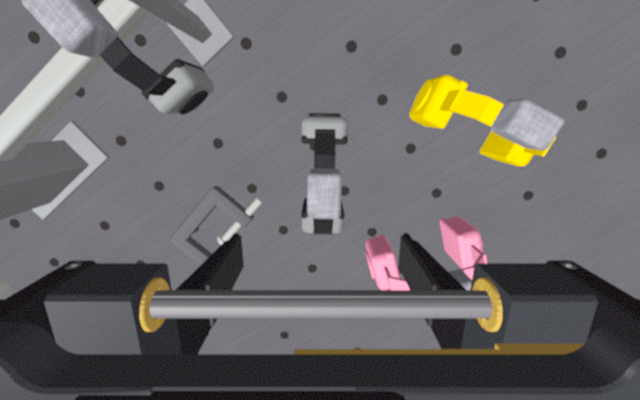

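The wrist view shows the ears' cushion at about (324,192), almost aligned with the tool. I'll measure its edges in an enlarged crop.

```bash
python3 - <<'E'
from h import *
im=cv2.imread('pics/w1.png');c=im[100:245,270:380]
cv2.imwrite('pics/w1c.png',cv2.resize(c,None,fx=4,fy=4,interpolation=cv2.INTER_CUBIC))
E
```

```text
(no output)
```

View pics/w1c.png

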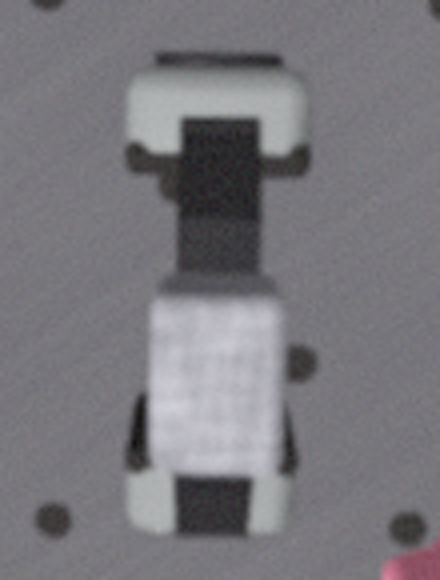

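```bash
python3 - <<'E'
from h import *
import pickle
ci=pickle.load(open('w1.pkl','rb'))
g=lambda x,y:(270+x/4-.4,100+y/4-.4)
P=[ray(ci,g(*p),.166) for p in [(149,296),(284,296),(281,475),(149,475)]]
for p in P:print(p.round(4))
c=np.mean(P,0);print('c',c.round(4))
d=(P[0]+P[1]-P[2]-P[3])/2;print('yaw',np.degrees(np.arctan2(d[1],d[0])),np.linalg.norm(d),np.linalg.norm(P[0]-P[1]))
a=ray(ci,g(217,66),.075);b=ray(ci,g(209,530),.075);print('cup ends yaw',np.degrees(np.arctan2(*(a-b)[1::-1])))
T=ctrl.camera_info('top');print('top', ray(T,(350+194/4-.4,190+135/4-.4),.166))
from scipy.spatial.transform import Rotation as R
s=ctrl.read_state();q=s['ee_rot'];M=R.from_quat(q,scalar_first=True);print('toolyaw',np.degrees(np.arctan2(*M.as_matrix()[1::-1,0])))
print('delta tool cm',100*(M.inv().apply(np.r_[c[:2],.150-.0+0]-s['position']-np.r_[0,0,.0])))
print(s['joint_pos'].round(3))
E
```

```text
[ 0.4487 -0.2304  0.166 ]
[ 0.4296 -0.2588  0.166 ]
[ 0.3896 -0.2321  0.166 ]
[ 0.4091 -0.2031  0.166 ]
c [ 0.4192 -0.2311  0.166 ]
yaw -34.15806234872151 0.048081684650171354 0.03425952025881887
cup ends yaw -34.70478172965432
top [ 0.41609872 -0.22785991  0.166     ]
toolyaw -34.01469723916099
delta tool cm [-0.28107961  0.25027631 15.42352122]
[-0.61  -0.298  1.896 -0.     1.544  1.554]
```

```bash
python3 -m jog '[[-0.25,0.2,4,0,0,0,6.5],[0,0,4,0,0,0,6.5],[0,0,4,0,0,0,6.5],[0,0,3,0,0,0,6.5],[0,0,1.3,0,0,0,6.5]]' 20 && python3 -m jog '[[0,0,1,0,0,0,6.5],[0,0,0,0,0,0,6.5],[0,0,0,0,0,0,3],[0,0,0,0,0,0,3],[0,0,0,0,0,0,3]]' 20 && python3 -m jog '[[0,0,0,0,0,0,3],[0,0,0,0,0,0,3]]' 20
python3 - <<'E'
from h import *
cv2.imwrite('pics/w2.png',ctrl.snapshot('wrist'))
E
```

```text
t: 2.7
position: [0.4188, -0.2304, 0.1394]
ee_rot: [-0.001, 0.958, -0.288, -0.002]
force: [-0.1, 1.1, -0.1]
gripper_width: 0.0651
t: 3.32
position: [0.4203, -0.2314, 0.1323]
ee_rot: [0.0, 0.958, -0.288, 0.001]
force: [-0.5, -0.2, 0.4]
gripper_width: 0.0406
t: 3.58
position: [0.4202, -0.2314, 0.1321]
ee_rot: [0.0, 0.957, -0.288, 0.0]
force: [0.3, -0.5, 1.9]
gripper_width: 0.036
```

View pics/w2.png

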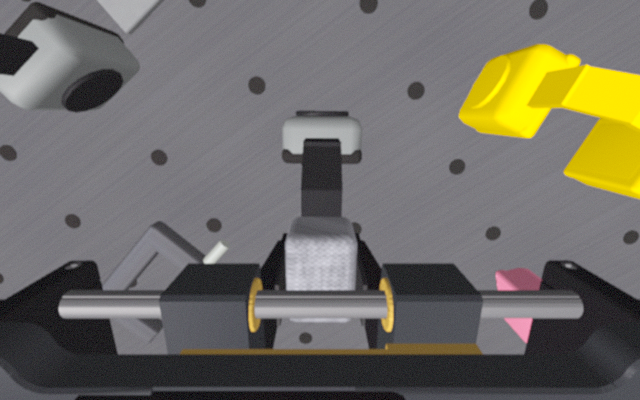

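Gripped: the opening is 36 mm on the cushion. I'll lift, square to the rack, then carry over.

```bash
python3 -m jog '[[0,0,-2,0,0,0,3],[0,0,-5,0,0,0,3],[0,0,-5,0,0,0,3],[0,0,-5,0,0,0,3],[0,0,-5,0,0,0,3]]' 25 && python3 -m jog '[[0,0,0,0,0,-9.6,3],[0,0,0,0,0,-9.6,3],[0,0,0,0,0,-9.6,3],[0,0,0,0,0,-9.7,3],[0,0,0,0,0,0,3]]' && python3 -m jog '[[2,-1.4,0,0,0,0,3],[4,-2.75,0,0,0,0,3],[4,-2.75,0,0,0,0,3],[4,-2.75,0,0,0,0,3],[4,-2.75,0,0,0,0,3]]' && python3 -m jog '[[4,-2.75,0,0,0,0,3],[3.2,-2.1,0,0,0,0,3],[0,0,0,0,0,0,3],[0,0,0,0,0,0,3]]'
python3 - <<'E'
from h import *
import pickle
pickle.dump(ctrl.camera_info('wrist'),open('w3.pkl','wb'))
for n in('wrist','scene','top'):cv2.imwrite(f'pics/{n}3.png',ctrl.snapshot(n))
E
```

```text
t: 4.25
position: [0.4195, -0.2307, 0.3516]
ee_rot: [-0.0, 0.958, -0.288, -0.001]
force: [0.4, -0.5, -3.4]
gripper_width: 0.0358
t: 4.88
position: [0.4196, -0.2308, 0.3501]
ee_rot: [-0.001, 0.999, 0.042, -0.001]
force: [-0.1, 0.1, -3.9]
gripper_width: 0.0358
t: 5.5
position: [0.5895, -0.0909, 0.3506]
ee_rot: [-0.0, 0.999, 0.042, -0.001]
force: [0.9, -0.0, -4.7]
gripper_width: 0.0355
t: 6.0
position: [0.6557, -0.0377, 0.3506]
ee_rot: [0.0, 0.999, 0.043, -0.001]
force: [-0.2, 0.4, -3.6]
gripper_width: 0.036
```

View pics/wrist3.png

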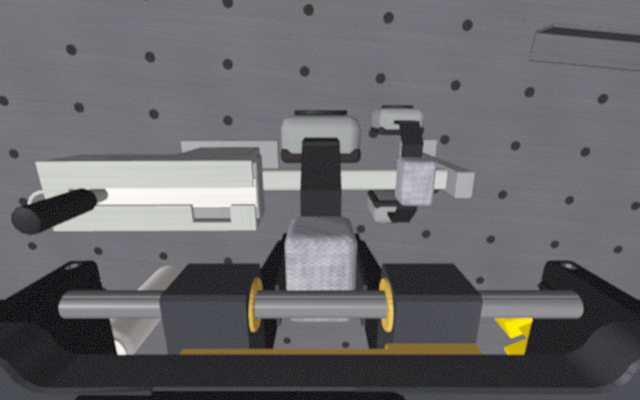

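View pics/scene3.png

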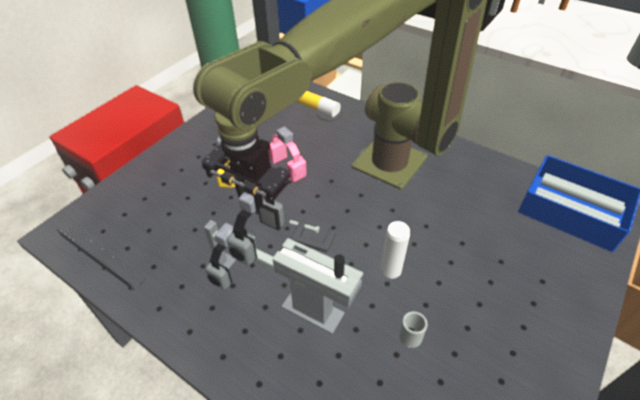

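The wrist view shows the held ears squared over the rail. The rail spans rows ~171-190, the housing end is at column ~262, and the spare's cushion is at (415,180). I'll verify with rays.

```bash
python3 - <<'E'
from h import *
import pickle
im=cv2.imread('pics/wrist3.png')
ci=pickle.load(open('w3.pkl','rb'))
g=cv2.cvtColor(im,6).astype(int)
for col in (272,290,352,380):print(col,g[160:200,col])
cv2.imwrite('pics/w3c.png',cv2.resize(im[140:240,180:460],None,fx=2.8,fy=2.8,interpolation=cv2.INTER_CUBIC))
E
```

```text
272 [169 170 169 169 168 170 169 156 134 117 139 170 192 204 205 207 204 205
 203 203 202 206 207 207 208 209 205 200 192 176 139 113 113 119 112 116
 113 115 118 117]
290 [ 52  49  74 100 112 119 120 109 109 117 143 177 197 204 205 206 204 205
 205 205 206 207 208 208 206 206 202 200 191 173 139 110 116 115 113 115
 115 113 115 112]
352 [ 45  54  74  97 115 115 119 115 118 118 149 182 198 205 206 205 204 205
 206 205 206 206 208 207 209 207 206 198 186 159 130 113 114 114 118 119
 113 116 114 112]
380 [113 117 117 116 115 115 117 113 114 123 151 181 198 206 205 206 205 205
 207 207 205 206 205 205 206 209 207 202 185 142  98  85  87  94  87  93
  89  90  95  81]
```

View pics/w3c.png

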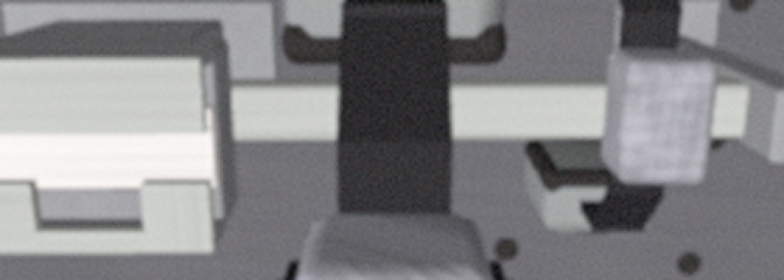

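```bash
python3 - <<'E'
from h import *
import pickle
ci=pickle.load(open('w3.pkl','rb'))
for c,a,b in((290,170.7,189.3),(352,170.5,189),(380,170.5,188.5)):
    p=ray(ci,(c,a),.157);q=ray(ci,(c,b),.157);print(p.round(4),q.round(4),'mid',((p+q)/2).round(4))
f=lambda x,y:(180+x/2.8-.4,140+y/2.8-.4)
for p in((203,58),(213,252)):print('hous end',ray(ci,f(*p),.23).round(4))
P=[ray(ci,f(*p),.198) for p in((612,53),(716,53),(708,182),(606,180))];print('spare cush',np.mean(P,0))
print('cam',(-np.array(ci['R']).T@ci['t']).round(3))
u=np.array([-np.sin(.087),np.cos(.087)])
E
```

```text
[ 0.6663 -0.      0.157 ] [ 0.6435 -0.0013  0.157 ] mid [ 0.6549 -0.0007  0.157 ]
[ 0.6728 -0.0738  0.157 ] [ 0.6502 -0.0764  0.157 ] mid [ 0.6615 -0.0751  0.157 ]
[ 0.6756 -0.1071  0.157 ] [ 0.6537 -0.1102  0.157 ] mid [ 0.6647 -0.1087  0.157 ]
hous end [0.6874 0.03   0.23  ]
hous end [0.6175 0.025  0.23  ]
spare cush [ 0.67350875 -0.13802683  0.198     ]
cam [ 0.737 -0.031  0.519]
```

```bash
python3 -m jog '[[0.3,0.3,2,0,0,0,3],[0,0,4,0,0,0,3],[0,0,4,0,0,0,3],[0,0,4,0,0,0,3],[0,0,2,0,0,0,3]]' && python3 -m jog '[[0,0,1,0,0,0,3],[0,0,0.5,0,0,0,3],[0,0,0.3,0,0,0,3],[0,0,0.3,0,0,0,3],[0,0,0,0,0,0,3]]'
python3 - <<'E'
from h import *
for n in('wrist','scene'):cv2.imwrite(f'pics/{n}4.png',ctrl.snapshot(n))
E
```

```text
t: 6.78
position: [0.6571, -0.0405, 0.187]
ee_rot: [-0.001, 0.999, 0.043, -0.003]
force: [-0.2, -0.1, -3.6]
gripper_width: 0.0363
t: 7.4
position: [0.6595, -0.0402, 0.1711]
ee_rot: [0.0, 0.999, 0.043, 0.0]
force: [-0.9, -0.5, -4.2]
gripper_width: 0.036
```

View pics/wrist4.png

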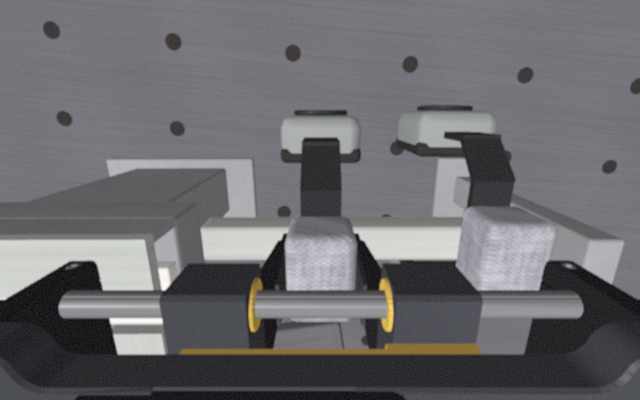

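The band is over the rail and the spare is clear at (505,250). About 7 mm remains, so I creep down.

```bash
python3 -m jog '[[0,0,0.2,0,0,0,3],[0,0,0.2,0,0,0,3],[0,0,0.1,0,0,0,3],[0,0,0,0,0,0,3]]' && python3 -m jog '[[0,0,0.1,0,0,0,3],[0,0,0,0,0,0,3]]' && python3 -m jog '[[0,0,0.1,0,0,0,3],[0,0,0,0,0,0,3]]'
```

```text
t: 8.0
position: [0.6592, -0.0402, 0.1654]
ee_rot: [-0.0, 0.999, 0.043, -0.0]
force: [0.2, 0.3, -3.6]
gripper_width: 0.036
t: 8.25
position: [0.6593, -0.0402, 0.1646]
ee_rot: [-0.0, 0.999, 0.043, -0.0]
force: [-0.2, -0.3, -3.6]
gripper_width: 0.0356
t: 8.5
position: [0.6595, -0.0403, 0.1642]
ee_rot: [0.0, 0.999, 0.043, 0.0]
force: [-0.8, -0.3, -2.0]
gripper_width: 0.0359
```

Weight is starting to transfer.

```bash
python3 -m jog '[[0,0,0.1,0,0,0,3],[0,0,0,0,0,0,3],[0,0,0,0,0,0,3]]'
```

```text
t: 8.88
position: [0.6595, -0.0403, 0.1642]
ee_rot: [0.0, 0.999, 0.043, 0.0]
force: [-4.3, 1.3, 5.8]
gripper_width: 0.0359
```

```bash
python3 -m jog '[[0,0,0,0,0,0,4.2],[0,0,0,0,0,0,5],[0,0,0,0,0,0,6],[0,0,0,0,0,0,6],[0,0,0,0,0,0,6]]'
python3 - <<'E'
from h import *
for n in('wrist','scene'):cv2.imwrite(f'pics/{n}5.png',ctrl.snapshot(n))
E
```

```text
t: 9.5
position: [0.6594, -0.0402, 0.1625]
ee_rot: [-0.0, 0.999, 0.043, -0.0]
force: [-0.1, 0.2, -0.3]
gripper_width: 0.0598
```

View pics/wrist5.png

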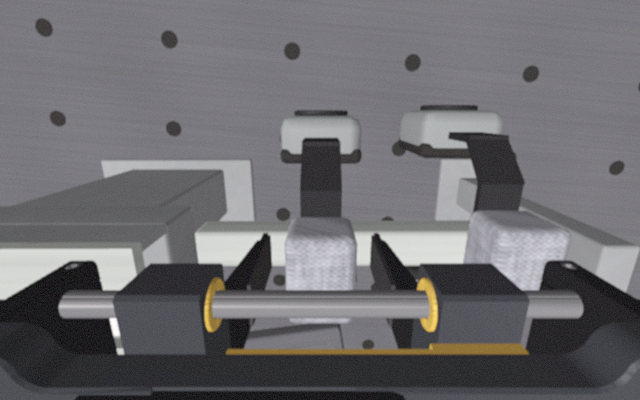

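Let go, tool force ~0. I rise and move toward the knob.

```bash
python3 -m jog '[[0,0,-2,0,0,0,6],[0,0,-5,0,0,0,6],[0,0,-6,0,0,0,6],[0,0,-6,0,0,0,6],[0,0,-3,0,0,0,6]]' && python3 -m jog '[[0,-5,0,0,0,0,6],[0,-5,0,0,0,0,6],[0,-5,0,0,0,0,6],[0,0,0,0,0,0,6],[0,0,0,0,0,0,6]]'
python3 - <<'E'
from h import *
import pickle
pickle.dump(ctrl.camera_info('wrist'),open('w6.pkl','wb'))
for n in('wrist','scene'):cv2.imwrite(f'pics/{n}6.png',ctrl.snapshot(n))
E
```

```text
t: 10.22
position: [0.6601, -0.0403, 0.3902]
ee_rot: [0.001, 0.999, 0.043, 0.004]
force: [-0.1, -0.6, 0.4]
gripper_width: 0.0597
t: 10.85
position: [0.6464, 0.1089, 0.3839]
ee_rot: [0.0, 0.999, 0.043, 0.001]
force: [0.4, -0.1, -1.2]
gripper_width: 0.06
```

View pics/wrist6.png

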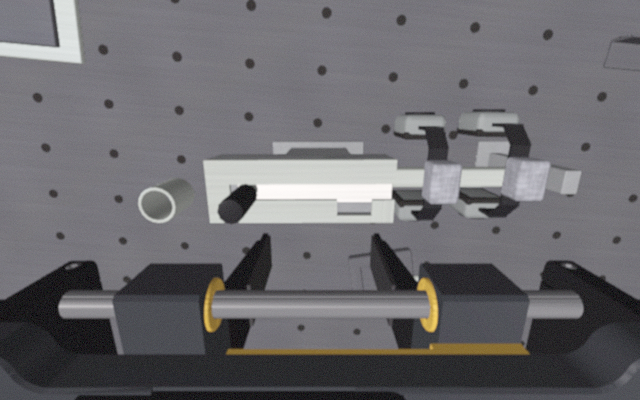

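View pics/scene6.png

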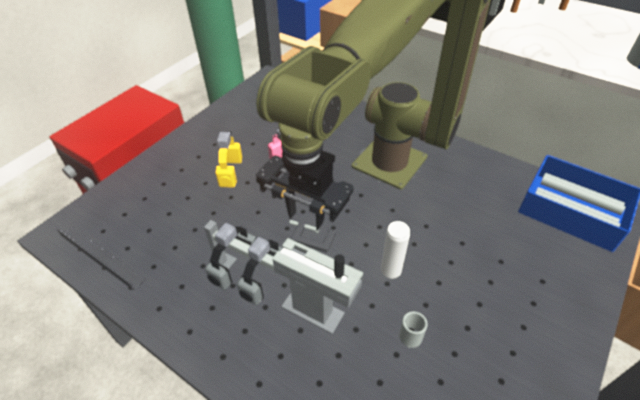

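The ears hang by themselves beside the spare. The knob's top disc is at about (231,209) in the wrist view.

```bash
python3 - <<'E'
from h import *
import pickle
from scipy.spatial.transform import Rotation as R
ci=pickle.load(open('w6.pkl','rb'));im=cv2.imread('pics/wrist6.png')
c=im[175:230,205:265];m=(c.max(2)<55).astype(np.uint8)
ys,xs=np.nonzero(m);print(xs.min()+205,xs.max()+205,ys.min()+175,ys.max()+175)
cv2.imwrite('pics/w6c.png',cv2.resize(c,None,fx=9,fy=9,interpolation=cv2.INTER_CUBIC))
k=ray(ci,(231,208.5),.3);print('knob',k)
s=ctrl.read_state();M=R.from_quat(s['ee_rot'],scalar_first=True)
print('delta tool cm',100*M.inv().apply(np.r_[k[:2],.258]-s['position']))
T=[ray(ci,p,.198).round(4) for p in((441,182),)];print('ears cushion',T)
E
```

```text
222 254 185 221
knob [0.64123581 0.18623375 0.3       ]
delta tool cm [ 0.12582544 -7.83621529 12.53376622]
ears cushion [array([ 0.661 , -0.0327,  0.198 ])]
```

View pics/w6c.png

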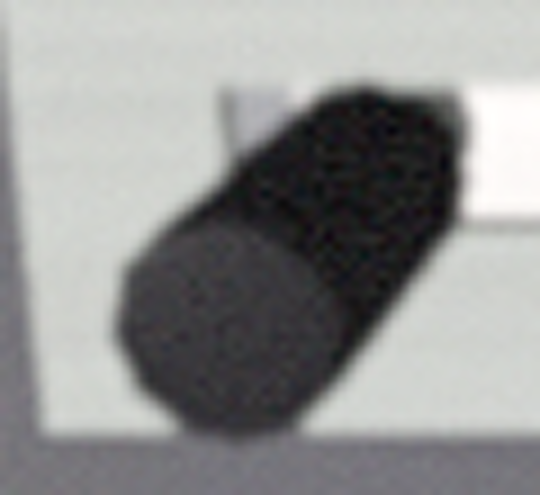

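```bash
python3 -m jog '[[0,-4,0,0,0,0,6],[0,-3.9,0,0,0,0,6],[0,0,4,0,0,0,6],[0,0,4,0,0,0,6],[0,0,3,0,0,0,6]]' 15 && python3 -m jog '[[0,0,1.5,0,0,0,6],[0,0,0,0,0,0,6]]' 15
python3 - <<'E'
from h import *
cv2.imwrite('pics/wrist7.png',ctrl.snapshot('wrist'))
E
```

```text
t: 11.58
position: [0.6393, 0.1864, 0.2706]
ee_rot: [0.0, 0.999, 0.042, -0.001]
force: [-0.1, -0.0, -1.2]
gripper_width: 0.0599
t: 11.82
position: [0.6394, 0.187, 0.2568]
ee_rot: [0.0, 0.999, 0.043, -0.001]
force: [0.2, 0.5, 0.9]
gripper_width: 0.0597
```

View pics/wrist7.png

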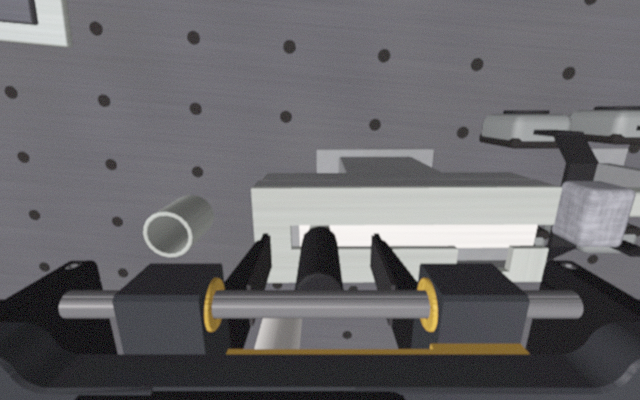

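The knob is centred between the fingers at (320,265). I close on it.

```bash
python3 -m jog '[[0,0,0,0,0,0,1.8],[0,0,0,0,0,0,1.8],[0,0,0,0,0,0,1.8],[0,0,0,0,0,0,1.8],[0,0,0,0,0,0,1.8]]' 25
```

```text
t: 12.5
position: [0.6396, 0.188, 0.2579]
ee_rot: [-0.0, 0.999, 0.043, 0.0]
force: [-0.3, -0.2, -0.1]
gripper_width: 0.0234
```

```bash
python3 -m jog '[[0,1,0,0,0,0,1.8],[0,2,0,0,0,0,1.8],[0,2,0,0,0,0,1.8],[0,2,0,0,0,0,1.8],[0,0,0,0,0,0,1.8]]' && python3 -m jog '[[0,1.5,0,0,0,0,1.8],[0,1.5,0,0,0,0,1.8],[0,1.2,0,0,0,0,1.8],[0,0.4,0,0,0,0,1.8],[0,0,0,0,0,0,1.8]]'
python3 - <<'E'
from h import *
for n in('wrist','scene'):cv2.imwrite(f'pics/{n}8.png',ctrl.snapshot(n))
E
```

```text
t: 13.12
position: [0.6458, 0.1179, 0.2579]
ee_rot: [-0.001, 0.999, 0.043, 0.0]
force: [1.7, 6.5, 1.3]
gripper_width: 0.0233
t: 13.75
position: [0.6497, 0.074, 0.2579]
ee_rot: [-0.002, 0.999, 0.044, 0.0]
force: [0.4, 7.1, 0.4]
gripper_width: 0.0238
```

View pics/wrist8.png

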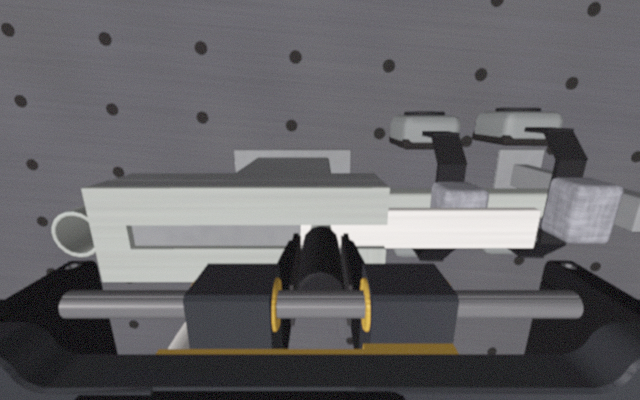

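The keeper is out over the cushion, with TCP travel 114 mm. Now into the notch (tool −x).

```bash
python3 -m jog '[[-0.3,0,0,0,0,0,1.8],[-0.3,0,0,0,0,0,1.8],[0,0,0,0,0,0,1.8]]' && python3 -m jog '[[-0.4,0,0,0,0,0,1.8],[-0.4,0,0,0,0,0,1.8],[-0.4,0,0,0,0,0,1.8],[0,0,0,0,0,0,1.8]]'
python3 - <<'E'
from h import *
for n in('wrist','scene'):cv2.imwrite(f'pics/{n}9.png',ctrl.snapshot(n))
E
```

```text
t: 14.22
position: [0.6433, 0.0738, 0.2579]
ee_rot: [-0.002, 0.999, 0.044, 0.0]
force: [-0.3, 7.7, 1.2]
gripper_width: 0.0236
t: 14.72
position: [0.6318, 0.0728, 0.2579]
ee_rot: [-0.002, 0.999, 0.044, 0.001]
force: [2.9, 7.5, 0.4]
gripper_width: 0.0236
```

View pics/wrist9.png

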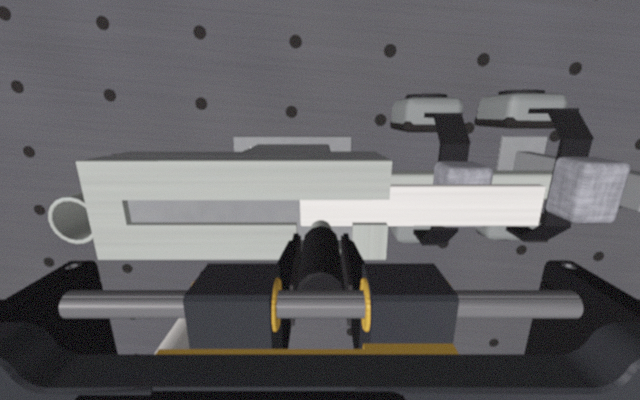

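The knob stays in the pads and its shank is in the notch at (320,228). I nudge home, ease back onto the notch edge and watch the force.

```bash
python3 -m jog '[[-0.2,0,0,0,0,0,1.8],[0,0,0,0,0,0,1.8]]' && python3 -m jog '[[0,-0.4,0,0,0,0,1.8],[0,-0.4,0,0,0,0,1.8],[0,-0.2,0,0,0,0,1.8],[0,0,0,0,0,0,1.8]]'
```

```text
t: 15.08
position: [0.6316, 0.0727, 0.258]
ee_rot: [-0.002, 0.999, 0.044, 0.003]
force: [8.7, 8.0, -2.3]
gripper_width: 0.0237
t: 15.58
position: [0.6308, 0.0818, 0.2579]
ee_rot: [-0.001, 0.999, 0.044, 0.003]
force: [8.2, 6.0, -0.6]
gripper_width: 0.0235
```

```bash
python3 -m jog '[[0,-0.1,0,0,0,0,1.8],[0,0,0,0,0,0,1.8]]' && python3 -m jog '[[0,-0.1,0,0,0,0,1.8],[0,0,0,0,0,0,1.8]]'
```

```text
t: 15.82
position: [0.6308, 0.0819, 0.2579]
ee_rot: [-0.0, 0.999, 0.043, 0.003]
force: [9.5, 2.8, -1.6]
gripper_width: 0.0236
t: 16.08
position: [0.6308, 0.0819, 0.2579]
ee_rot: [0.001, 0.999, 0.043, 0.003]
force: [9.2, -1.0, -1.4]
gripper_width: 0.0238
```

The keeper rests on the notch edge: position is unchanged and the spring load is off the fingers. Release.

```bash
python3 -m jog '[[0.1,0,0,0,0,0,1.8],[0,0,0,0,0,0,3],[0,0,0,0,0,0,5],[0,0,0,0,0,0,6],[0,0,0,0,0,0,6]]' && python3 -m jog '[[0,0,0,0,0,0,6],[0,0,-2,0,0,0,6],[0,0,-5,0,0,0,6],[0,0,-5,0,0,0,6],[0,0,0,0,0,0,6]]'  && python3 -m jog '[[-5,0,0,0,0,0,6],[-4,0,0,0,0,0,6],[0,0,0,0,0,0,6],[0,0,0,0,0,0,6]]'
python3 - <<'E'
from h import *
import pickle
pickle.dump(ctrl.camera_info('wrist'),open('w10.pkl','wb'))
for n in('wrist','scene','top'):cv2.imwrite(f'pics/{n}10.png',ctrl.snapshot(n))
E
```

```text
t: 16.7
position: [0.6294, 0.0827, 0.2576]
ee_rot: [0.0, 0.999, 0.043, -0.0]
force: [-0.8, 0.7, -0.2]
gripper_width: 0.0548
t: 17.32
position: [0.6315, 0.0828, 0.3864]
ee_rot: [-0.0, 0.999, 0.043, 0.006]
force: [0.4, 0.3, 0.3]
gripper_width: 0.06
t: 17.82
position: [0.5402, 0.0749, 0.3779]
ee_rot: [-0.0, 0.999, 0.043, 0.0]
force: [0.6, -0.2, -0.4]
gripper_width: 0.0601
```

View pics/wrist10.png

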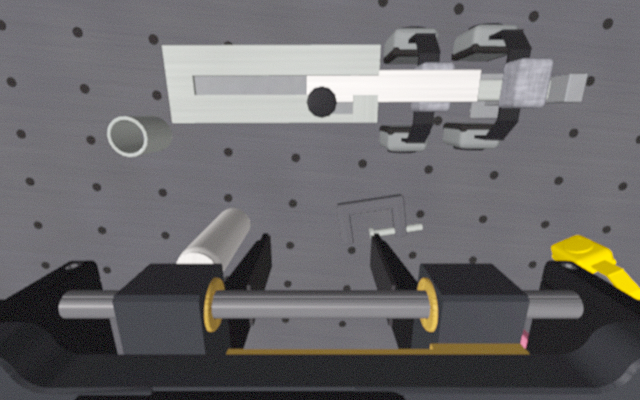

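View pics/scene10.png

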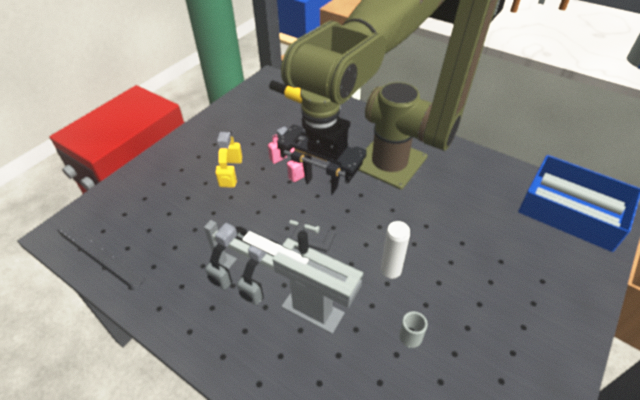

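The keeper is out over the hung pair with its knob at (321,102) in the notch, and can, tube, clamp and spare look undisturbed. A quick numeric check follows, then I hand in.

```bash
python3 - <<'E'
from h import *
import pickle
ci=pickle.load(open('w10.pkl','rb'))
k=ray(ci,(321.5,102),.3)[:2];o=np.array([.652,.029]);a=np.radians(5)
ux=np.array([np.cos(a),np.sin(a)]);uy=np.array([-ux[1],ux[0]])
print('knob rack',(k-o)@ux,(k-o)@uy)
A=cv2.imread('pics/scene0.png');B=cv2.imread('pics/scene10.png')
d=cv2.absdiff(A,B).max(2)
for n,(x0,y0,x1,y1) in dict(can=(380,215,415,285),tube=(398,305,432,352),spare=(200,215,238,290)).items():print(n,(d[y0:y1,x0:x1]>40).mean())
s=ctrl.read_state();print(s['t'],s['force'])
import time
ctrl.snapshot('top')
ctrl.close_job()
E
```

```text
knob rack -0.01875796085540449 0.054717050971861365
can 0.0
tube 0.0
spare 0.0
17.975 [-0.2725979  -0.97356309 -0.19679149]
the job is handed in; nothing more can be done
```

The ear defenders now hang on the rail in the free bay, with the keeper parked out over them. I handed the job in at about 18 s of the 58 s allowed; it reports no verdict.

- **Hanging:** I gripped the pair by its crown cushion, squared it to the rack and lowered it until its weight came onto the rail. The largest tool force I read while seating it was about 6 N. After I opened the fingers the force fell to about zero and the pair hung by itself beside the other one.
- **Keeper:** I pulled the knob about 114 mm along the slot, then pushed it 18 mm into the notch. I eased it back until the notch edge took the spring load, then let go and backed off.
- **Last checks:**
  - The knob measured at rack (-19, 55) mm, against the notch at (-18, 55) mm.
  - The can, tube and other pair showed no change from the first scene picture.
  - I checked the clamp only by eye in the last pictures, where it looked undisturbed.
  - I did not measure the hung pair's position again after parking the keeper. The last pictures show it hanging straight.
- **Disagreements:** My first rack estimate was off by about 2–3 mm from the closer look, which I corrected before lowering. The first colour mask for the cushion failed, so I read its corners off an enlarged wrist picture instead.

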